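Hang a panel carrier on the finishing rail

ROBOT

A 6-joint arm with a two-finger parallel gripper is mounted at the origin on a cart in front of the work surface, level with it; the furniture and walls round the work are solid. World frame = base frame: x ahead of the robot, y to its left, z up, the work surface at z = 0. Lengths are in mm, angles in rad, forces in N, time in s.
With the tool pointing down it reaches from about 400 to 925 mm from the base axis. Payload 12.5 kg.
Tool frame: the origin (TCP) lies midway between the tips of the shut fingers; the grasp point (between the pads) lies 19 mm behind it; z points along the fingers, y is the line along which they close (so a half turn about z gives the same grasp; the last joint's range is limited). The gripper opens to 95 mm and grips with 3 to 60 N. Pads are 20 mm wide; open, the fingers measure 119 mm over their backs; the gripper's body (75 mm by 180 mm) begins 59 mm behind the grasp point.
Start: joints at [1.205, 0.491, 1.559, -0, 1.092, -0.106], TCP at [160.537, 604.05, 193.961] pointing down, gripper open.
Joint ranges: [-3.1, 3.1], [-0.84, 2.19], [0.05, 2.79], [-1.13, 4.28], [0.06, 2.93], [-2.69, 2.69]. Speed limits (rad/s): [2.22, 2.22, 2.79, 3.14, 3.14, 3.14].

INTERFACE

Orientations are given as [roll, pitch, yaw] about the fixed x, y, z axes, in that order (R = Rz(yaw) Ry(pitch) Rx(roll)).
In Python, from cell import state, viewer, env, models gives the robot as it stands. The module is installed in compiled form; this text tells all that it offers.
- The arm moves only by the tool arm_command, never from a script. Its argument "rows" is a list of rows, each a list of 2 entries, a list of its own where there are three numbers: the shift along the tool's x, y, z normalised to -1 to 1, where 1 is 0.25 m, then the turn about the tool's z normalised to -1 to 1, where 1 is pi rad. A call has exactly 5 rows; each row shifts and turns the commanded pose from where the row before left it, along the tool's axes as they then stand; what a row does not reach is not made up. A row lasts 1/10 s, in which the tool goes at most 50 mm and 8.59 degrees, less where a joint would pass 70% of its speed; a pose out of reach is approached as far as the arm can. A call with a number of a shift or a turn outside -1 to 1 is refused whole. A call with a gripper value outside its range is refused whole. "claw" is the opening, from 0 (shut) to 1 (fully open), set as the call begins (left out, the last holds). The fingers move at their own pace and stop on an object; the grip force is fixed at half the most. Time passes only in rows, so rows that do not move let the fingers close, or fill a call up. It gives the time, the measured TCP pose, the force, the opening and the grip force at its end, in the units of the state.
- state(): the state, without advancing time (a new reading comes with each control period).
- viewer.read_camera(name): name is "scene" or "top" or "wrist"; returns (picture, depth): 420x560x3 uint8, red, green, blue; 420x560 float32, mm along the optical axis (not along the pixel's ray), 0 where there is no reading.
- viewer.get_calibration(name): a dict with "camera_matrix" (3x3 intrinsics, pixels), "world_to_cam" (4x4, takes a point from world to camera coordinates). Camera axes: x right, y up, looking along -z (the intrinsics and any distortion apply to the point x, -y, -z); pixel columns grow to the right and rows downward; lengths in mm; the calibration is good to about 2 mm. A picture is of the moment at which its call begins: read the wrist's pose just before it. get_calibration takes no time and is no camera call; for the wrist camera it gives the pose at the moment of the call.
- env.job_done(): hands the job in; it is judged then, once.
Trained networks look in the newest picture that a camera, given by its name, has taken for a name from the list of things; names that differ only in an ending like _2 or _b are one class to them, and where a whole thing is asked for, a point or a joint stands for the part that bears it (a point fixed in the world has none). Each returns a list of dicts, best first, with "confidence" (0 to 1); they miss things now and then, are a little off and sometimes report something else, mostly with a low value. They report only what shows in the picture. A call takes as long as a camera call.
- models.search_frame(camera, label): "position" ([x, y, z] in mm, in world coordinates, good to about 4 mm: the middle of the surface that is visible of it).
- models.mark_of(camera, label): "position" ([x, y, z] in mm, in world coordinates, good to about 4 mm: a listed point, or the origin of a listed thing).
The state is a dict: "t": time; "joints": joint angles; "qvel": joint speeds; "tau": joint torques, N m; "eef_pos": TCP position; "tcp_rot": TCP orientation; "ft_force": force on the tool from outside, world axes, zero at the start; "moment": the same for the moment, N m; "opening": opening from 0.0 (shut) to 1.0 (fully open); "grip_force": force on a finger pad.
Only numpy, scipy, OpenCV 4.12 (cv2) and the standard library are available. Lean on these libraries where they do the work, as an engineer would, in place of code of your own. Each camera call takes 0.05 s, during which the arm holds its last target. There are 200 camera calls.

TASK

Pick up the C-shaped carrier with its wooden panel, lift its hook over the lowered part of the rail's front lip (the loading gap near the right-hand end, never over the high part), and lower the toe gently onto the springy channel floor behind the lip there. With the floor pressed down a few millimetres, slide it left along the channel, feeling for the notch, until the toe drops in and stops; lower it fully home and let go, so that the carrier hangs upright. Never force it hard against the rail, and leave the things around it where they are.

Things in the scene. Friction and masses are not known exactly. Their poses are not given: they have to be found in the camera images.
- carrier_grip (a point): Centre of the upright grip tab on top of the 197 mm tall steel C-carrier (about 0.26 kg). Tab 30 (x) x 16 (y) x 52 mm high, 26 mm of it below this point: grip across the 16 mm, along y. Axes z up, y left, x = side where the C opens, away from the robot. Point is 174 mm above the underside of the panel (60 x 120 along y x 18 mm, centred 4 mm to +x) screwed under it.
- carrier_toe (a point): Tip (lower face centre) of the carrier's down-pointing hook toe, 70 mm straight below carrier_grip, 104 mm above the panel's underside and 82 mm above the top of its foot plate; same axes. Toe 12 (x) x 20 (y) mm, last 4 mm narrowed to 16 mm along y, 36 mm long below the 6 mm bridge; the upright 5 mm strap is at x = -26 mm.
- rail: Fixed aluminium channel, 330 mm long along its y, on two dark posts (14 mm wide, at y = +-165 mm; feet 110 x 50 x 8 mm). Origin on the table under the channel's middle; z up, x away from the robot, y left. Channel underside z = 130 mm, inside x = -10 to +10 mm, walls 4 mm thick, back wall and front lip 180 mm high except the gap. The carrier may push it with at most 25 N.
- rail_gap (a point): Top of the front lip at the middle of the lowered loading gap near the rail's right end: rail x = -12, y = -78, z = 170 mm; rail's axes. The gap runs 70 mm along y (rail y = -113 to -43 mm); elsewhere the lip is 10 mm higher.
- rail_floor (a point): Point on the channel floor under the middle of the loading gap: rail x = 0, y = -78, z = 160 mm; rail's axes. The floor is a spring-loaded steel strip: it holds still up to 4.5 N, then sinks 1 mm per 0.5 N to a hard stop at 8 mm (8.5 N). One open-topped seat notch in it, 26 mm long, 10 mm deep (bottom z = 150 mm), lies 63 to 123 mm to the left (+y) of this point; its place is not measured.
- tin: Bystander: round tin 67 mm across, 58 mm high, origin under its centre.
- tape: Bystander: roll of masking tape lying flat, 105 mm across, 25 mm high, origin under its centre.
- walnut: Bystander: dark offcut 45 x 160 x 20 mm lying to the right of the rail, origin under its centre, long along its y.

How it is judged (in metres and radians):
On the way, in this order (a step that is already met when the one before it is completed fails the run):
1. the hook's toe has been lifted above the lip, over the channel in the loading gap (z of carrier_toe in the frame of rail above 0.171 m and x of carrier_toe in the frame of rail between -0.012 and 0.012 m and y of carrier_toe in the frame of rail between -0.115 and -0.04 m), for 0.1 s.
2. the toe stands on the channel floor behind the lip in the loading gap (z of carrier_toe in the frame of rail below 0.164 m and contact force between carrier and rail above 0.3 N and x of carrier_toe in the frame of rail between -0.012 and 0.012 m and y of carrier_toe in the frame of rail between -0.115 and -0.04 m), for 0.1 s.
At the end, for the whole second after the job is handed in: The carrier hangs released and at rest with its toe in the seat notch behind the lip: toe tip 146 to 154 mm above the table, within 8 mm of the channel's centre line and -25 to +55 mm along the rail, tilted under 0.12 rad and in line with the rail to 0.25 rad (z of carrier_toe in the frame of rail between 0.146 and 0.154 m and x of carrier_toe in the frame of rail between -0.008 and 0.008 m and y of carrier_toe in the frame of rail between -0.025 and 0.055 m and angle between carrier_toe's own z axis and vertical below 0.12 rad and angle between the y axis of carrier_toe and the y axis of rail, either way round below 0.25 rad and linear speed of carrier below 0.02 m/s); the robot touches nothing.
It fails at once if the carrier is forced against the rail with more than 25 N (contact force between carrier and rail above 25 N).
It fails at once if the hook is lifted over the high part of the lip (z of carrier_toe in the frame of rail between 0.178 and 0.22 m and x of carrier_toe in the frame of rail between -0.012 and 0.012 m and y of carrier_toe in the frame of rail between -0.025 and 0.165 m).
It fails at once if a bystander is moved by more than 30 mm (distance of any of tin, tape, walnut from where it was at the start of the episode above 0.03 m).
It also fails if it takes over 56 s, if anything falls off the work surface, if the arm or the gripper's body presses on something with over 40 N, if the wrist force passes 120 N, or if a joint passes its speed limit or range.

## Working session

There is one attempt and no reset: what is moved stays moved. The work goes in short steps, Python scripts to look and compute and a tool call to move; the robot and the scene stay as the last step left them, time stands still between calls to the robot, and variables do not carry over. Pictures are saved under pics/ and viewed, at most 10 in all, crops included, and the job is handed in when it is done.

Besides the shell and the picture viewer there is one more tool, called after "Emit:" as a command line: name --argument value ..., lists and objects as JSON in quotes. arm_command: Moves the arm, as the interface text tells. Scaled input: -1 to 1 covers 0.25 m each way for a shift and pi rad each way for a turn. Its arguments: {"type":"object","properties":{"rows":{"type":"array","items":{"type":"array"}},"claw":{"type":"number"}},"required":["rows"]}

```bash
mkdir -p pics
python3 - <<'E'
from cell import state, viewer, env, models
import cv2,numpy as np
print(state())
for c in ["scene","top"]:
    p,d=viewer.read_camera(c); cv2.imwrite(f"pics/{c}0.png",p[:,:,::-1]); np.save(f"{c}d.npy",d); np.save(f"{c}p.npy",p)
    K=viewer.get_calibration(c); print(c,K)
    for l in ["carrier_grip","carrier_toe","rail","rail_gap","rail_floor","tin","tape","walnut"]:
        print(l,[(np.round(r["position"],1).tolist(),round(r["confidence"],2)) for r in models.mark_of(c,l)[:2]])
E
```

```text
{'t': 0.0, 'joints': array([ 1.20538864e+00,  4.91546281e-01,  1.55944291e+00, -2.23189389e-05,
        1.09170456e+00, -1.05591279e-01]), 'qvel': array([-2.14310752e-03,  1.83779512e-03,  8.43882563e-06,  1.49760923e-03,
        3.33930773e-04, -6.72488922e-04]), 'tau': array([-5.18670695e-04, -6.12634349e+01, -2.58181858e+01,  6.91882940e-02,
        4.80949378e-02, -6.72636133e-05]), 'eef_pos': array([160.4474407 , 603.77957343, 193.37226456]), 'tcp_rot': array([-3.14049560e+00, -9.63663406e-05,  2.88178649e+00]), 'ft_force': array([-0.54231774, -0.64833682, -0.21081755]), 'moment': array([-0.03207674,  0.03029215,  0.03658117]), 'grip_force': 0.0, 'opening': 0.9987603674355205}
scene {'camera_matrix': array([[471.77556704,   0.        , 278.5916563 ],
       [  0.        , 471.77556704, 197.7758546 ],
       [  0.        ,   0.        ,   1.        ]]), 'world_to_cam': array([[ 8.57426935e-01, -5.14596889e-01,  3.01567033e-03,
        -4.71416229e+02],
       [ 2.74940989e-01,  4.63047588e-01,  8.42611645e-01,
        -2.44122500e+02],
       [-4.35001729e-01, -7.21648788e-01,  5
[... 663 characters left out ...]
328e-02,
        -2.17408977e+01],
       [ 9.88540709e-01, -8.37050775e-03,  1.50722265e-01,
        -5.73528018e+02],
       [-1.50814403e-01, -1.17546395e-02,  9.88492208e-01,
        -1.16102541e+03],
       [ 0.00000000e+00,  0.00000000e+00,  0.00000000e+00,
         1.00000000e+00]])}
carrier_grip [([442.6, -206.5, 173.2], 0.77), ([649.8, 55.3, 2.0], 0.73)]
carrier_toe [([444.3, -203.8, 103.1], 0.86)]
rail [([650.0, 56.7, -0.7], 0.65)]
rail_gap [([632.8, -24.0, 170.6], 0.94)]
rail_floor [([640.3, -21.6, 162.0], 0.77), ([427.8, -391.8, -0.4], 0.18)]
tin [([426.1, -395.7, 1.8], 0.86), ([630.9, -26.3, 170.1], 0.48)]
tape [([441.1, 298.0, 0.3], 0.82)]
walnut [([540.8, -305.0, -0.8], 0.74)]
```

View pics/scene0.png

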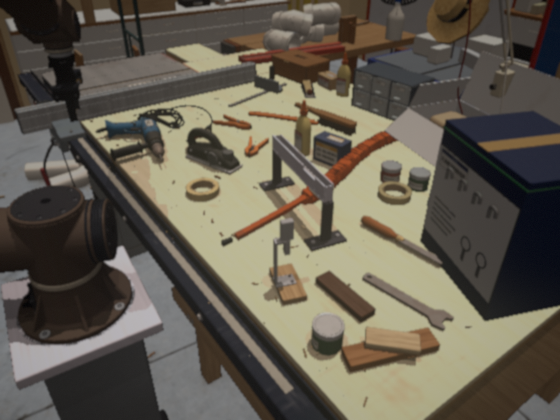

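View pics/top0.png

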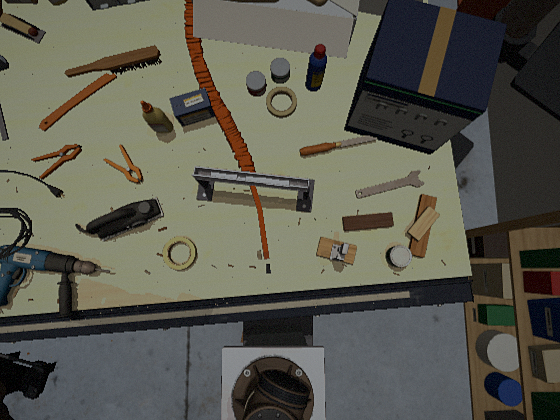

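```bash
cat > h.py <<'E'
import numpy as np
from cell import state, viewer, env, models
def cloud(c,d,p=None):
    K=viewer.get_calibration(c); M=K["camera_matrix"]; T=np.linalg.inv(K["world_to_cam"])
    v,u=np.mgrid[:420,:560]; 
    P=np.stack([(u-M[0,2])/M[0,0]*d,-(v-M[1,2])/M[1,1]*d,-d,np.ones_like(d)],-1)
    return (P@T.T)[...,:3]
E
python3 - <<'E'
from h import *
import cv2
for c in ["scene","top"]:
    d=np.load(c+"d.npy"); W=cloud(c,d).reshape(-1,3); W=W[d.ravel()>0]
    def box(lo,hi): return W[np.all((W>lo)&(W<hi),1)]
    def rep(n,q):
        if len(q)<8: print(c,n,len(q));return
        (cx,cy),(a,b),th=cv2.minAreaRect(q[:,:2].astype(np.float32))
        print(c,n,len(q),"med",np.round(np.median(q,0),1),"rect",np.round([cx,cy,a,b,th],1), "zr",np.round(np.percentile(q[:,2],[5,95]),1))
    rep("gripTop",box([380,-260,190],[510,-150,206]))
    rep("panel",box([380,-290,10],[510,-130,26]))
    rep("railtop",box([560,-150,174],[740,260,188]))
    q=box([560,-150,174],[740,260,188])
    for y in range(-140,260,20):
        s=q[(q[:,1]>y)&(q[:,1]<y+20)]
        if len(s)>2: print(y,len(s),np.round(np.percentile(s[:,0],[2,50,98]),1),np.round(np.median(s[:,2]),1))
E
```

```text
scene gripTop 91 med [ 444.7 -208.6  197.2] rect [ 445.5 -206.2   18.4   29.    68.1] zr [191.6 200.1]
scene panel 851 med [ 448.1 -220.6   20.3] rect [ 449.1 -204.8  123.4   63.4   75.4] zr [13.2 24.7]
scene railtop 410 med [651.5  48.2 179.7] rect [652.7  55.  337.8  31.7  83. ] zr [174.7 183.8]
-120 34 [617.8 633.1 645.8] 178.6
-100 31 [618.8 643.5 647.4] 179.9
-80 32 [622.  625.6 651.6] 180.0
-60 19 [625.4 649.6 653.6] 180.2
-40 18 [635.2 652.7 656.3] 178.9
-20 17 [637.6 654.6 658.6] 179.6
0 17 [632.6 656.6 661.6] 179.5
20 25 [633.7 640.4 661.5] 180.4
40 28 [637.6 650.8 666.1] 180.1
60 26 [638.7 662.6 667.1] 180.2
80 30 [641.2 647.4 671.6] 180.2
100 23 [644.2 648.4 671.6] 180.5
120 22 [647.  669.9 674.3] 179.9
140 18 [649.4 673.1 677.1] 180.4
160 18 [651.2 665.5 679.5] 179.1
180 22 [654.3 678.1 682.1] 179.6
200 24 [657.2 673.9 685.8] 179.5
220 6 [658.2 663.7 682.2] 177.6
top gripTop 66 med [ 443.2 -204.2  196.2] rect [ 443.2 -204.1   14.9   29.6   74.9] zr [193.2 199.9]
top panel 556 med [ 447.7 -192.1   17.9] rect [ 445.2 -205.2  119.4   62.4   75. ] zr [14.1 23. ]
top railtop 353 med [650.8  70.3 178.6] rect [649.3  55.8 333.4  29.1  82.9] zr [174.7 182.1]
-120 19 [615.5 627.4 641.8] 178.1
-100 27 [616.5 639.8 645.4] 178.6
-80 21 [619.6 644.  648.2] 179.4
-60 13 [621.9 647.6 651.7] 179.4
-40 11 [648.4 650.5 651.1] 179.6
-20 12 [651.3 653.4 654.5] 178.6
0 17 [630.6 654.4 658.4] 179.3
20 22 [630.9 635.5 660.5] 179.4
40 23 [634.2 658.1 662.5] 177.7
60 24 [636.9 650.6 664.5] 178.5
80 23 [639.8 663.1 667.5] 178.6
100 21 [641.4 647.2 670.3] 178.1
120 21 [643.9 668.1 673.1] 178.9
140 23 [646.7 650.5 673.8] 178.5
160 24 [650.  663.4 677.3] 178.3
180 23 [651.8 674.9 680.4] 178.0
200 27 [653.9 665.8 682. ] 177.4
```

The scene view shows the carrier at about (285,255), rail at (300,175) with the gap at its near/right end. The top view agrees (carrier (337,250), rail (255,188)). The networks and the depth rectangles agree on carrier grip ≈ (444,-205) with yaw ≈ -14.9°, and on rail ≈ (651,55.4) with yaw ≈ -7.0°. The tool is already in line with the carrier.

Emit:
arm_command --rows '[[[-0.18,0,-0.05],0],[[-0.18,0,-0.05],0],[[-0.18,0,-0.05],0],[[-0.18,0,-0.05],0],[[-0.18,0,-0.05],0]]' --claw 0.6

```text
t: 1.4
eef_pos: [379.6, 545.5, 257.1]
tcp_rot: [3.141, 0.0, 2.882]
ft_force: [-0.2, 0.5, -0.1]
opening: 0.637
grip_force: 0.0
```

Emit:
arm_command --rows '[[[-0.06,-0.168,0],0],[[-0.06,-0.168,0],0],[[-0.06,-0.168,0],0],[[-0.06,-0.168,0],0],[[-0.06,-0.168,0],0]]'

```text
t: 1.9
eef_pos: [396.4, 322.3, 256.5]
tcp_rot: [3.141, 0.0, 2.882]
ft_force: [0.2, -0.4, 0.4]
opening: 0.598
grip_force: 0.0
```

Emit:
arm_command --rows '[[[-0.06,-0.168,0],0],[[-0.06,-0.168,0],0],[[-0.06,-0.168,0],0],[[-0.06,-0.168,0],0],[[-0.06,-0.168,0],0]]'

```text
t: 2.4
eef_pos: [414.9, 100.1, 256.7]
tcp_rot: [3.141, 0.001, 2.882]
ft_force: [0.9, 0.2, -0.5]
opening: 0.598
grip_force: 0.0
```

Emit:
arm_command --rows '[[[-0.06,-0.168,0],0],[[-0.06,-0.168,0],0],[[-0.06,-0.168,0],0],[[-0.06,-0.168,0],0],[[0,0,0],0]]'

```text
t: 2.9
eef_pos: [430.2, -80.1, 256.4]
tcp_rot: [-3.141, 0.001, 2.877]
ft_force: [0.3, 1.1, -0.1]
opening: 0.599
grip_force: 0.0
```

Emit:
arm_command --rows '[[[-0.045,-0.117,0],0],[[-0.045,-0.117,0],0],[[-0.045,-0.117,0],0],[[-0.046,-0.117,0],0],[[0,0,0],0]]'

```text
t: 3.4
eef_pos: [444.0, -202.9, 256.2]
tcp_rot: [-3.141, 0.0, 2.88]
ft_force: [0.1, 0.2, -0.3]
opening: 0.602
grip_force: 0.0
```

Run:
```python
from h import *
import cv2
s=state(); print(s["eef_pos"],s["tcp_rot"],s["joints"])
p,d=viewer.read_camera("wrist"); cv2.imwrite("pics/w1.png",p[:,:,::-1])
W=cloud("wrist",d)
for n,z in [("grip",(194,206)),("panel",(13,25))]:
    m=(d>0)&(W[...,2]>z[0])&(W[...,2]<z[1])&(np.hypot(W[...,0]-444,W[...,1]+205)<90)
    q=W[m]
    if len(q)>10: print(n,len(q),q.mean(0),cv2.minAreaRect(q[:,:2].astype(np.float32)))
for l in ["carrier_grip","carrier_toe","rail_gap"]: print(l,models.mark_of("wrist",l)[:2])
```

```text
[ 443.96885714 -202.928866    256.17489606] [-3.14128163e+00  1.81310498e-04  2.87966412e+00] [-5.63991769e-01  2.29347198e-01  1.79661962e+00 -2.70588469e-04
  1.11536022e+00 -1.87274055e+00]
grip 636 [ 442.78593031 -202.76871857  195.79251078] ((443.23992919921875, -202.7332763671875), (15.311910629272461, 29.43383026123047), 74.64097595214844)
panel 3366 [ 449.40415907 -205.3749515    17.33206712] ((473.23040771484375, -210.4339599609375), (119.85604858398438, 120.29151916503906), 75.43380737304688)
carrier_grip [{'position': [444.9, -202.0, 176.0], 'confidence': 0.66}, {'position': [631.5, -22.1, 169.5], 'confidence': 0.19}]
carrier_toe [{'position': [445.3, -202.3, 105.5], 'confidence': 0.78}]
rail_gap [{'position': [631.3, -24.0, 169.6], 'confidence': 0.58}]
```

View pics/w1.png

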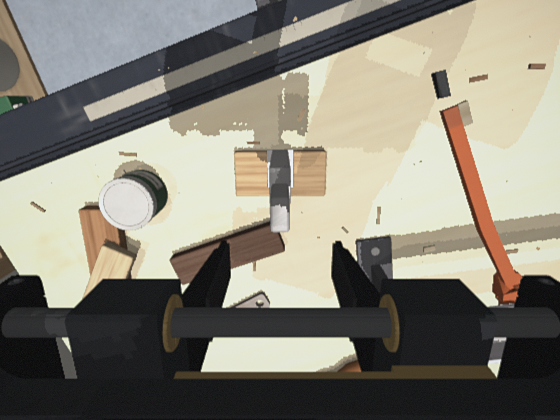

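The wrist view shows the tab at about (280,190), between the fingers and aligned with them. I'm descending 101 mm and then closing.

Emit:
arm_command --rows '[[[0,0,0.1],0],[[0,0,0.1],0],[[0,0,0.1],0],[[0,0,0.1],0],[[0,0,0.004],0]]'

```text
t: 4.1
eef_pos: [442.5, -198.9, 153.5]
tcp_rot: [3.14, -0.004, 2.883]
ft_force: [-0.3, 0.1, -0.5]
opening: 0.6
grip_force: 0.0
```

Emit:
arm_command --rows '[[[0,0,0],0],[[0,0,0],0],[[0,0,0],0],[[0,0,0],0],[[0,0,0],0]]' --claw 0

```text
t: 4.6
eef_pos: [443.7, -200.7, 155.9]
tcp_rot: [-3.141, 0.001, 2.882]
ft_force: [0.3, 0.4, 0.7]
opening: 0.236
grip_force: 0.0
```

Emit:
arm_command --rows '[[[0,0,0],0],[[0,0,0],0],[[0,0,0],0],[[0,0,0],0],[[0,0,0],0]]'

```text
t: 5.1
eef_pos: [443.5, -200.6, 155.3]
tcp_rot: [3.141, -0.0, 2.882]
ft_force: [-0.6, 1.2, -3.4]
opening: 0.167
grip_force: 30.0
```

Emit:
arm_command --rows '[[[0,0,-0.04],0],[[0,0,-0.08],0],[[0,0,-0.1],0],[[0,0,-0.1],0],[[0,0,-0.04],0]]'

```text
t: 5.6
eef_pos: [444.1, -201.0, 248.0]
tcp_rot: [-3.141, 0.003, 2.882]
ft_force: [0.1, -0.7, -3.5]
opening: 0.166
grip_force: 30.0
```

Emit:
arm_command --rows '[[[-0.02,0.05,0],0],[[-0.034,0.086,0],-0.0109],[[-0.034,0.086,0],-0.0109],[[-0.034,0.086,0],-0.0109],[[-0.034,0.086,0],-0.0109]]'

```text
t: 6.1
eef_pos: [503.0, -111.3, 244.2]
tcp_rot: [3.141, -0.002, 3.02]
ft_force: [0.4, -0.4, -2.5]
opening: 0.162
grip_force: 30.0
```

Emit:
arm_command --rows '[[[-0.04,0.086,0],0],[[-0.04,0.086,0],0],[[-0.04,0.086,0],0],[[-0.04,0.086,0],0],[[-0.04,0.04,0],0]]'

```text
t: 6.6
eef_pos: [564.3, -21.5, 244.2]
tcp_rot: [3.141, -0.002, 3.02]
ft_force: [-0.3, -0.1, -2.5]
opening: 0.164
grip_force: 30.0
```

Emit:
arm_command --rows '[[[0,0,0],0],[[0,0,0],0],[[0,0,0],0],[[0,0,0],0],[[0,0,0],0]]'

```text
t: 7.1
eef_pos: [563.8, -24.2, 245.5]
tcp_rot: [3.142, 0.0, 3.018]
ft_force: [-0.5, 0.0, -2.5]
opening: 0.165
grip_force: 30.0
```

```bash
cat >> h.py <<'E'
C0=np.array([651,55.3]); A=-0.1225
def setrail(c,a): global C0,A; C0=np.array(c);A=a
def railxy(p):
    d=np.asarray(p)[...,:2]-C0; c,s=np.cos(A),np.sin(A)
    return np.stack([d[...,0]*c+d[...,1]*s,-d[...,0]*s+d[...,1]*c],-1)
E
python3 - <<'E'
from h import *
import cv2
s=state(); print(s["eef_pos"],s["tcp_rot"],s["ft_force"],"rail",railxy(s["eef_pos"]))
for c in ["wrist","scene"]:
    p,d=viewer.read_camera(c); cv2.imwrite(f"pics/{c}2.png",p[:,:,::-1]); np.save(c+"d2.npy",d)
    W=cloud(c,d); np.save(c+"W2.npy",W)
    m=(d>0)&(W[...,2]>174)&(W[...,2]<186); q=W[m]; r=railxy(q); k=(abs(r[:,0])<22)&(abs(r[:,1])<175); q=q[k];r=r[k]
    print(c,len(q))
    for y in range(-170,170,20):
        t=r[(r[:,1]>y)&(r[:,1]<y+20)]
        if len(t)>4: print(y,len(t),np.round(np.percentile(t[:,0],[3,25,50,75,97]),1))
    for l in ["carrier_grip","carrier_toe","rail_gap","rail_floor","rail"]: print(l,[(x["position"],x["confidence"]) for x in models.mark_of(c,l)[:2]])
E
```

```text
[563.80036112 -24.1638476  245.52967754] [3.14151837e+00 1.39117457e-04 3.01794624e+00] [-0.51930915  0.04171833 -2.53213491] rail [-76.83619321 -89.52362543]
wrist 1637
-150 8 [-15.4 -15.4 -15.1 -15.  -14.9]
-110 42 [ 9.   9.7 10.5 11.1 11.7]
-90 42 [ 9.3  9.9 10.4 11.2 11.8]
-50 6 [-15.2 -15.1 -15.1 -15.  -14.8]
-30 9 [-15.1 -15.  -14.9 -14.8 -14.7]
-10 46 [-15.1 -14.9 -14.5 -13.4 -11.7]
10 206 [-15.2 -14.5 -13.1   8.8  11.5]
30 277 [-15.  -14.2 -11.5   9.6  11.6]
50 286 [-15.  -14.2 -11.8   9.6  11.4]
70 288 [-15.  -14.2 -11.5   9.6  11.5]
90 288 [-15.  -14.2 -11.6   9.6  11.6]
110 119 [-15.  -14.3 -11.9   9.5  11.7]
150 15 [-15.1 -14.7 -14.5 -14.3 -13.7]
carrier_grip [([566.1, -23.1, 266.0], 0.9)]
carrier_toe []
rail_gap []
rail_floor []
rail []
scene 313
-170 48 [-12.7  -9.5   2.5  11.2  14. ]
-150 31 [-14.  -11.6 -10.   12.   15.3]
-130 28 [-13.1 -11.9  10.9  12.1  15.1]
-110 16 [-2.6 11.2 12.4 13.6 15.6]
-90 19 [-13.2  11.1  11.9  14.   15.2]
-70 14 [10.2 11.6 12.6 13.2 13.8]
-50 23 [-12.  -11.2   9.5  12.1  14.5]
-30 28 [-13.3 -12.3  -8.4  12.1  15.2]
-10 22 [-13.  -11.9   9.7  12.8  14.4]
10 13 [10.2 12.2 13.  13.4 14.7]
30 11 [ 9.7 10.9 12.8 13.5 14.7]
90 7 [-12.3 -12.2 -12.2 -11.4 -10.3]
110 10 [-14.7 -13.3 -12.7 -10.7  -9.4]
130 13 [-13.5 -11.8 -10.9 -10.3  11.7]
150 28 [-13.1 -11.2   0.7  10.8  15.4]
carrier_grip [([563.9, -21.6, 263.0], 0.89)]
carrier_toe [([562.1, -27.2, 194.7], 0.84)]
rail_gap [([629.3, -22.6, 166.6], 0.68), ([563.3, -26.2, 193.2], 0.6)]
rail_floor [([630.1, -20.4, 163.9], 0.63), ([643.7, -22.7, 161.3], 0.58)]
rail []
```

View pics/wrist2.png

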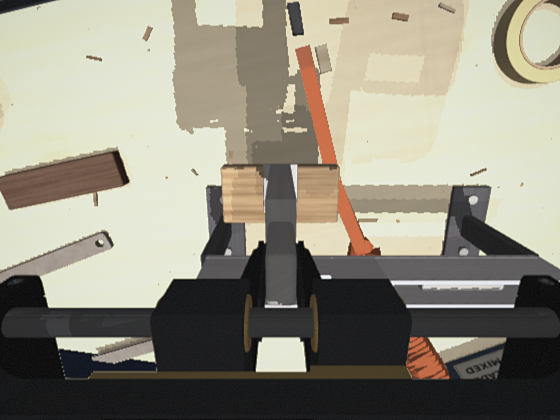

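The wrist view shows the carrier held upright at (282,240) and the rail behind it, parallel to the tool's y axis. From the wrist data the rail centre is about 1 to 2 mm nearer than my estimate.

Emit:
arm_command --rows '[[[-0.04,0.009,0.003],0],[[-0.06,0.009,0.004],0],[[-0.06,0.009,0.004],0],[[-0.06,0.009,0.004],0],[[-0.04,0.009,0.003],0]]'

```text
t: 8.2
eef_pos: [631.3, -20.4, 240.5]
tcp_rot: [3.141, 0.0, 3.019]
ft_force: [-0.8, 0.0, -3.1]
opening: 0.164
grip_force: 30.0
```

Emit:
arm_command --rows '[[[-0.04,0,0],0],[[0,0,0],0],[[0,0,0],0],[[0,0,0],0],[[0,0,0],0]]'

```text
t: 8.7
eef_pos: [639.5, -21.7, 241.2]
tcp_rot: [3.142, 0.0, 3.019]
ft_force: [0.1, 0.1, -3.9]
opening: 0.164
grip_force: 30.0
```

Run:
```python
from h import *
import cv2
W=np.load("wristW2.npy"); d=np.load("wristd2.npy"); r=railxy(W)
m=(d>0)&(abs(r[...,0]+1.5)<8)&(W[...,2]>135)&(W[...,2]<172)
for y in range(-20,170,8):
    k=m&(r[...,1]>y)&(r[...,1]<y+8)
    if k.sum()>3: print(y,k.sum(),np.round(np.percentile(W[k][:,2],[5,50,95]),1),np.round(np.median(r[k][:,0]),1))
print("z -20..", )
s=state(); print(s["eef_pos"],s["tcp_rot"],s["ft_force"],"rail",railxy(s["eef_pos"]))
p,d=viewer.read_camera("wrist"); W=cloud("wrist",d); r=railxy(W); cv2.imwrite("pics/w3.png",p[:,:,::-1])
for n,a,b in [("lip",-175,-115),("lip",-30,170)]:
  for y in range(a,b,20):
    k=(d>0)&(W[...,2]>176)&(W[...,2]<186)&(abs(r[...,0])<22)&(r[...,1]>y)&(r[...,1]<y+20)
    if k.sum()>8: print(y,k.sum(),np.round(np.percentile(r[k][:,0],[3,25,50,75,97]),1),np.round(np.median(W[k][:,2]),1))
k=(d>0)&(W[...,2]>252)&(W[...,2]<295)&(abs(r[...,0]+1.5)<25)&(abs(r[...,1]+78)<18)
print("tab",k.sum(),np.round(np.percentile(r[k],[3,50,97],axis=0),1),np.round(np.percentile(W[k][:,2],[3,50,97]),1))
p,d=viewer.read_camera("scene"); cv2.imwrite("pics/s3.png",cv2.resize(p[130:330,200:420,::-1],None,fx=3,fy=3)[:600,:660])
print(models.mark_of("scene","carrier_toe"),models.mark_of("scene","carrier_grip"))
```

```text
36 22 [150.1 157.5 159.3] 4.5
44 45 [158.  159.2 160.2] 3.3
52 48 [158.4 159.1 160.1] 3.2
60 47 [158.1 159.3 160.2] 3.8
68 50 [158.6 159.4 160.3] 3.6
76 43 [158.3 159.3 160.3] 3.8
84 49 [158.1 159.1 160. ] 3.9
92 48 [158.4 159.3 159.8] 3.3
100 45 [158.1 159.1 160.1] 4.0
108 51 [158.1 159.3 160.3] 3.9
116 18 [158.3 159.2 160.2] 3.4
z -20..
[639.50418582 -21.73495139 241.20302877] [3.14151308e+00 2.32830240e-04 3.01863866e+00] [ 0.10438737  0.14243838 -3.89245455] rail [ -1.99647    -77.86238878]
-175 212 [-14.6 -11.9   0.1   9.7  12.9] 178.2
-155 274 [-14.7 -13.3   9.1  10.9  13.2] 178.7
-135 274 [-14.6 -13.3   9.2  10.9  13.1] 178.8
-30 278 [-14.8 -13.3   9.3  10.9  13.1] 179.0
-10 274 [-14.7 -13.3   9.3  11.   13.1] 178.9
10 278 [-14.6 -13.3   9.2  11.1  13.2] 178.9
30 276 [-14.7 -13.2   9.3  11.   13. ] 179.0
50 274 [-14.7 -13.1   9.4  11.1  13.3] 178.9
70 274 [-14.6 -13.1   9.3  11.   13.2] 179.0
90 277 [-14.7 -13.2   9.3  11.   13.1] 178.9
110 275 [-14.7 -13.1   9.2  11.1  13.1] 179.0
130 206 [-14.6 -12.5   9.7  11.3  13.3] 179.0
tab 3148 [[-15.7 -92.1]
 [-12.7 -78.3]
 [ 10.8 -65. ]] [257.6 281.8 292.9]
[{'position': [640.7, -23.7, 188.5], 'confidence': 0.61}] [{'position': [642.4, -19.0, 257.7], 'confidence': 0.64}]
```

View pics/s3.png

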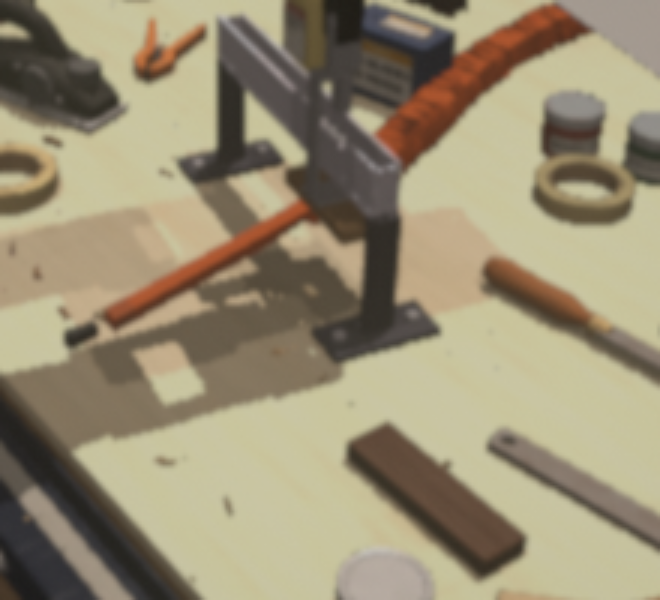

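The crop shows the hook over the loading gap, with its toe behind the lowered lip, the panel under the channel and the strap in front. The channel centre in my frame is x ≈ -0.75 and the tab is centred on it to within a millimetre. I'll also look for the notch in the floor depth.

Run:
```python
from h import *
s=state(); print(s["ft_force"],s["eef_pos"],s["t"])
p,d=viewer.read_camera("wrist"); W=cloud("wrist",d); r=railxy(W)
m=(d>0)&(abs(r[...,0]+.75)<9)&(W[...,2]>138)&(W[...,2]<172)
for y in range(-140,140,4):
    k=m&(r[...,1]>y)&(r[...,1]<y+4)
    if k.sum()>3: print(y,k.sum(),np.round(np.percentile(W[k][:,2],[5,50,95]),1),np.round(np.percentile(r[k][:,0],[5,50,95]),1))
```

```text
[-0.00407965 -1.2130508  -1.67049842] [639.70683369 -21.70547434 241.10940657] 8.9
-112 43 [157.7 159.  160.1] [-6.5  1.1  6.8]
-108 76 [158.  159.1 160.3] [-7.1 -1.   6.5]
-104 85 [158.1 158.9 159.8] [-7.1 -0.2  6.8]
-100 77 [158.1 159.  160.2] [-7.   0.6  6.9]
-96 76 [158.  158.9 160. ] [-7.2 -1.1  6.7]
-68 25 [158.1 159.1 160.1] [-6.3  1.8  7. ]
-64 77 [158.4 159.1 160.4] [-7.2 -0.9  6.4]
-60 76 [158.1 159.1 160.2] [-6.7  0.4  6.8]
-56 84 [158.2 159.2 160.2] [-6.9 -0.2  6.9]
-52 77 [158.3 159.2 160.3] [-7.  -0.9  6.5]
-48 76 [158.1 159.2 160. ] [-6.8  0.7  6.8]
-44 73 [158. 159. 160.] [-5.3  0.5  6.8]
-40 64 [158.  159.1 160.2] [-4.6  0.7  7.2]
-36 64 [157.9 159.1 160.3] [-4.5  1.8  6.9]
-32 66 [158.  159.2 160.1] [-4.6  0.8  7.2]
-28 62 [158.  159.2 160. ] [-4.7  0.7  6.7]
-24 66 [158.2 158.9 160.1] [-4.3  1.4  6.7]
-20 66 [158.  159.  160.2] [-4.5  0.9  7. ]
-16 66 [158.2 159.2 160. ] [-4.5  0.9  6.9]
-12 64 [158.1 159.4 160.4] [-4.5  1.5  6.8]
-8 65 [158.1 159.  160.2] [-4.6  0.9  6.7]
-4 69 [157.8 159.2 160.3] [-4.1  1.2  6.7]
0 63 [157.8 159.1 160.2] [-4.5  1.5  6.8]
4 64 [15
[... 542 characters left out ...]
8  6.8]
56 65 [157.7 159.3 160.3] [-4.4  1.2  6.9]
60 66 [158.  159.2 160.4] [-4.6  0.8  6.9]
64 61 [158.2 159.3 160.1] [-4.   1.4  6.9]
68 66 [158.1 159.3 160.5] [-4.7  0.8  6.9]
72 66 [158.1 159.2 160.1] [-4.7  1.5  6.9]
76 66 [158.1 159.2 160.1] [-4.2  1.3  6.8]
80 64 [158.1 159.2 160.3] [-4.3  1.5  6.9]
84 67 [158.3 159.1 160.5] [-4.4  1.4  6.7]
88 63 [158.3 159.2 160.2] [-4.6  0.7  6.8]
92 62 [158.2 159.2 160.3] [-4.5  1.1  6.7]
96 64 [158.1 159.3 160.1] [-4.4  0.8  6.9]
100 66 [158.3 159.3 160.1] [-4.4  1.5  7. ]
104 67 [158.  159.1 160. ] [-4.5  1.5  6.9]
108 67 [158.5 159.1 160.2] [-4.3  0.9  6.7]
112 64 [158.2 159.2 160.3] [-4.4  1.1  7. ]
116 48 [158.1 159.1 160.2] [-4.2  1.5  6.9]
```

Emit:
arm_command --rows '[[[0,0,0.02],0],[[0,0,0.02],0],[[0,0,0.02],0],[[0,0,0.016],0],[[0,0,0],0]]'

```text
t: 9.45
eef_pos: [639.6, -21.6, 221.0]
tcp_rot: [3.141, -0.001, 3.019]
ft_force: [0.7, -0.4, -2.0]
opening: 0.17
grip_force: 30.0
```

The floor depth shows the notch clearly at rail y ≈ 18 to 43 (centre ≈ 31), about 109 mm left of the toe, which fits the stated range. Lowering gently.

Emit:
arm_command --rows '[[[0,0,0.01],0],[[0,0,0.01],0],[[0,0,0.008],0],[[0,0,0.004],0],[[0,0,0.004],0]]'

```text
t: 9.95
eef_pos: [639.8, -21.7, 212.9]
tcp_rot: [3.142, 0.0, 3.019]
ft_force: [0.4, -0.2, -3.2]
opening: 0.168
grip_force: 30.0
```

Emit:
arm_command --rows '[[[0,0,0.004],0],[[0,0,0.002],0],[[0,0,0.002],0],[[0,0,0],0],[[0,0,0],0]]'

```text
t: 10.45
eef_pos: [639.9, -21.7, 211.0]
tcp_rot: [3.142, 0.0, 3.019]
ft_force: [0.4, 0.1, -2.1]
opening: 0.168
grip_force: 30.0
```

Emit:
arm_command --rows '[[[0,0,0.004],0],[[0,0,0],0],[[0,0,0.004],0],[[0,0,0],0],[[0,0,0],0]]'

```text
t: 10.95
eef_pos: [639.9, -21.7, 209.0]
tcp_rot: [3.142, 0.0, 3.019]
ft_force: [-0.0, -0.8, 1.8]
opening: 0.166
grip_force: 30.0
```

Emit:
arm_command --rows '[[[0,0,0.004],0],[[0,0,0],0],[[0,0,0],0],[[0,0,0],0],[[0,0,0],0]]'

```text
t: 11.45
eef_pos: [639.9, -21.7, 208.0]
tcp_rot: [3.142, 0.0, 3.019]
ft_force: [-0.5, -0.8, 1.6]
opening: 0.167
grip_force: 30.0
```

Emit:
arm_command --rows '[[[0,0,0.004],0],[[0,0.02,0],0],[[0,0.04,0],0],[[0,0.04,0],0],[[0,0.04,0],0]]'

```text
t: 11.95
eef_pos: [644.2, 13.8, 207.0]
tcp_rot: [-3.141, 0.0, 3.019]
ft_force: [-0.6, -4.3, 2.4]
opening: 0.167
grip_force: 30.0
```

```bash
cat >> h.py <<'E'
def rs():
    s=state(); p=s["eef_pos"]; print(round(s["t"],2),"rail",railxy(p).round(2),"z",p[2].round(2),"toe",(p[2]-51).round(2),"f",s["ft_force"].round(1),"m",s["moment"].round(2),"rot",s["tcp_rot"].round(4))
E
python3 -c "
from h import *
rs()"
```

```text
11.95 rail [ -1.63 -42.03] z 206.99 toe 155.99 f [-0.6 -4.3  2.4] m [-0.98  0.15  0.02] rot [-3.1414e+00  2.0000e-04  3.0189e+00]
```

Emit:
arm_command --rows '[[[0,0.03,0],0],[[0,0.03,0],0],[[0,0.03,0],0],[[0,0.03,0],0],[[0,0.03,0],0]]'

```text
t: 12.45
eef_pos: [648.7, 50.8, 206.9]
tcp_rot: [3.142, -0.0, 3.019]
ft_force: [-1.8, -3.7, 2.9]
opening: 0.169
grip_force: 30.0
```

Emit:
arm_command --rows '[[[0,0.02,0],0],[[0,0.02,0],0],[[0,0.02,0],0],[[0,0,0],0],[[0,0,0],0]]'

```text
t: 12.95
eef_pos: [650.6, 65.8, 207.0]
tcp_rot: [3.14, 0.0, 3.019]
ft_force: [-0.3, 0.7, 2.5]
opening: 0.165
grip_force: 30.0
```

```bash
python3 -c "
from h import *
rs()"
```

```text
12.95 rail [-1.67 10.33] z 206.96 toe 155.96 f [-0.3  0.7  2.5] m [ 0.24 -0.08  0.  ] rot [3.1403e+00 1.0000e-04 3.0188e+00]
```

Emit:
arm_command --rows '[[[0,0.012,0],0],[[0,0.012,0],0],[[0,0.012,0],0],[[0,0.012,0],0],[[0,0.008,0],0]]'

```text
t: 13.45
eef_pos: [652.3, 79.3, 206.9]
tcp_rot: [-3.142, -0.0, 3.019]
ft_force: [-0.8, -4.0, 3.0]
opening: 0.166
grip_force: 30.0
```

Emit:
arm_command --rows '[[[0,0.006,0],0],[[0,0.006,0],0],[[0,0,0],0],[[0,0,0],0],[[0,0,0],0]]'

```text
t: 13.95
eef_pos: [652.3, 82.5, 206.3]
tcp_rot: [3.141, -0.001, 3.019]
ft_force: [-0.5, 1.8, -3.4]
opening: 0.168
grip_force: 30.0
```

```bash
python3 -c "
from h import *
rs()"
```

```text
13.95 rail [-2.01 27.15] z 206.33 toe 155.33 f [-0.5  1.8 -3.4] m [ 0.39  0.07 -0.06] rot [ 3.1408e+00 -1.2000e-03  3.0187e+00]
```

The vertical force fell to the carrier's weight at y ≈ 27, so the toe is in the notch. Centring it by 3 mm, then lowering.

Emit:
arm_command --rows '[[[0,0.006,0],0],[[0,0.006,0],0],[[0,0,0.004],0],[[0,0,0.004],0],[[0,0,0],0]]'

```text
t: 14.45
eef_pos: [652.9, 85.0, 204.7]
tcp_rot: [3.142, -0.0, 3.019]
ft_force: [0.9, -0.6, -2.9]
opening: 0.165
grip_force: 30.0
```

```bash
python3 -c "
from h import *
rs()"
```

```text
14.45 rail [-1.71 29.71] z 204.71 toe 153.71 f [ 0.9 -0.6 -2.9] m [ 0.04  0.02 -0.04] rot [ 3.1416e+00 -3.0000e-04  3.0188e+00]
```

Emit:
arm_command --rows '[[[0,0,0.004],0],[[0,0,0.004],0],[[0,0,0.004],0],[[0,0,0],0],[[0,0,0],0]]'

```text
t: 14.95
eef_pos: [653.0, 85.0, 201.9]
tcp_rot: [3.141, -0.0, 3.019]
ft_force: [0.5, 0.1, -4.0]
opening: 0.165
grip_force: 30.0
```

Emit:
arm_command --rows '[[[0,0,0.003],0],[[0,0,0],0],[[0,0,0],0],[[0,0,0],0],[[0,0,0],0]]'

```text
t: 15.45
eef_pos: [653.0, 85.0, 201.2]
tcp_rot: [3.141, 0.0, 3.019]
ft_force: [-0.8, 0.5, -3.2]
opening: 0.174
grip_force: 30.0
```

```bash
python3 -c "
from h import *
rs()"
```

```text
15.45 rail [-1.62 29.73] z 201.21 toe 150.21 f [-0.8  0.5 -3.2] m [-0.01  0.05  0.01] rot [3.1415e+00 1.0000e-04 3.0188e+00]
```

Emit:
arm_command --rows '[[[0,0,0.003],0],[[0,0,0],0],[[0,0,0],0],[[0,0,0],0],[[0,0,0],0]]'

```text
t: 15.95
eef_pos: [653.1, 85.0, 200.6]
tcp_rot: [3.141, 0.0, 3.019]
ft_force: [-1.1, -0.0, 0.8]
opening: 0.168
grip_force: 30.0
```

Emit:
arm_command --rows '[[[0,0,0.002],0],[[0,0,0],0],[[0,0,0],0],[[0,0,0],0],[[0,0,0],0]]'

```text
t: 16.45
eef_pos: [653.1, 85.0, 200.0]
tcp_rot: [3.141, 0.0, 3.019]
ft_force: [-0.4, -1.2, 1.4]
opening: 0.166
grip_force: 30.0
```

```bash
python3 -c "
from h import *
rs()"
```

```text
16.45 rail [-1.59 29.74] z 199.97 toe 148.97 f [-0.4 -1.2  1.4] m [-0.06  0.01  0.02] rot [3.1415e+00 1.0000e-04 3.0187e+00]
```

Seated on the notch bottom (about 4 N). Releasing.

Emit:
arm_command --rows '[[[0,0,0],0],[[0,0,0],0],[[0,0,0],0],[[0,0,0],0],[[0,0,0],0]]' --claw 0.45

```text
t: 16.95
eef_pos: [653.0, 85.0, 199.9]
tcp_rot: [3.141, -0.0, 3.019]
ft_force: [-0.5, 0.4, 1.2]
opening: 0.44
grip_force: 0.0
```

Run:
```python
from h import *
import cv2
rs(); print(state()["opening"])
p,d=viewer.read_camera("scene"); cv2.imwrite("pics/s4.png",cv2.resize(p[110:290,200:400,::-1],None,fx=3,fy=3))
for l in ["carrier_toe","carrier_grip"]:
    for x in models.mark_of("scene",l)[:1]: print(l,x,railxy(x["position"]))
```

```text
16.95 rail [-1.66 29.72] z 199.9 toe 148.9 f [-0.5  0.4  1.2] m [ 0.05 -0.05 -0.01] rot [ 3.1415 -0.      3.0188]
0.44046299808278583
carrier_toe {'position': [650.8, 80.4, 149.4], 'confidence': 0.77} [-3.26556694 24.88746818]
carrier_grip {'position': [654.7, 84.7, 218.0], 'confidence': 0.93} [ 0.07977388 29.63180109]
```

View pics/s4.png

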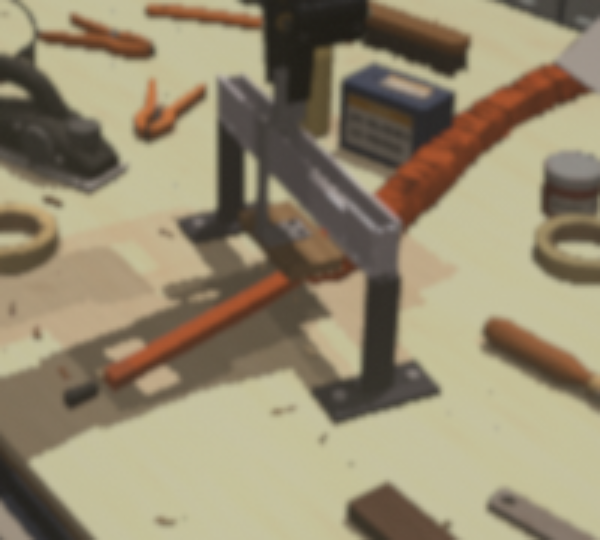

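The carrier hangs upright in the rail at (290,200), with the panel level below it. Retracting straight up.

Emit:
arm_command --rows '[[[0,0,-0.02],0],[[0,0,-0.06],0],[[0,0,-0.1],0],[[0,0,-0.1],0],[[0,0,-0.1],0]]'

```text
t: 17.6
eef_pos: [652.9, 85.0, 296.4]
tcp_rot: [3.141, 0.0, 3.019]
ft_force: [0.8, 0.2, 0.2]
opening: 0.45
grip_force: 0.0
```

Emit:
arm_command --rows '[[[0,0,-0.1],0],[[0,0,-0.05],0],[[0,0,0],0],[[0,0,0],0],[[0,0,0],0]]'

```text
t: 18.1
eef_pos: [652.7, 84.9, 330.9]
tcp_rot: [-3.141, -0.002, 3.019]
ft_force: [0.2, 0.1, -0.5]
opening: 0.448
grip_force: 0.0
```

Run:
```python
from h import *
import cv2
rs()
for c in ["scene","wrist"]:
    p,d=viewer.read_camera(c); cv2.imwrite(f"pics/{c}5.png",p[:,:,::-1])
    W=cloud(c,d); r=railxy(W); k=(d>0)&(W[...,2]>238)&(W[...,2]<252)&(abs(r[...,0])<30)&(abs(r[...,1]-30)<30)
    if k.sum()>9: print(c,"tabtop",np.median(W[k][:,2]),cv2.minAreaRect(r[k].astype(np.float32)))
    for l in ["carrier_toe","carrier_grip","tin","tape","walnut"]:
        for x in models.mark_of(c,l)[:1]: print(c,l,x,railxy(x["position"]).round(1))
```

```text
18.1 rail [-1.98 29.63] z 330.92 toe 279.92 f [ 0.2  0.1 -0.5] m [ 0.   -0.01  0.  ] rot [-3.1413e+00 -2.2000e-03  3.0187e+00]
scene tabtop 243.77151169189642 ((1.0136842727661133, 26.1965389251709), (18.90489387512207, 29.10177230834961), 89.91915893554688)
scene carrier_toe {'position': [653.2, 84.2, 148.1], 'confidence': 0.82} [-1.3 29. ]
scene carrier_grip {'position': [657.2, 86.0, 218.3], 'confidence': 0.96} [ 2.4 31.2]
scene tin {'position': [427.2, -396.6, 1.3], 'confidence': 0.64} [-166.9 -475.9]
scene tape {'position': [441.7, 297.3, -0.1], 'confidence': 0.57} [-237.3  214.6]
scene walnut {'position': [542.6, -310.0, -2.9], 'confidence': 0.76} [ -63.  -375.8]
wrist tabtop 241.91574799653165 ((-1.0502090454101562, 29.17914390563965), (15.242928504943848, 29.060047149658203), 89.57940673828125)
wrist carrier_grip {'position': [654.3, 83.4, 221.0], 'confidence': 0.96} [-0.2 28.3]
wrist tape {'position': [539.8, -307.2, 3.8], 'confidence': 0.27} [ -66.1 -373.4]
wrist walnut {'position': [539.1, -307.5, 3.6], 'confidence': 0.63} [ -66.7 -373.8]
```

View pics/scene5.png

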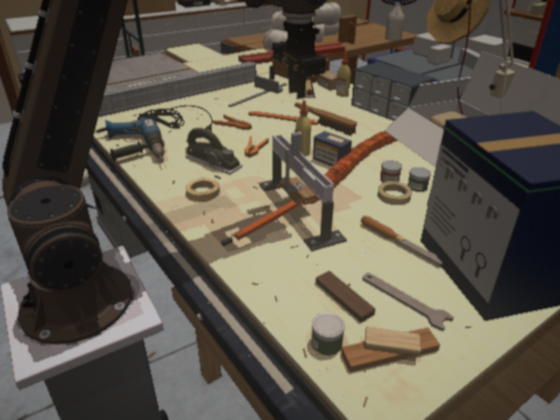

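The carrier hangs upright with its tab at rail (-1, 29), the toe at about 149 mm, and the gripper well clear at (300,80). The bystanders have not moved.

```bash
python3 -c "
from cell import env
print(env.job_done())"
```

```text
the job is handed in; nothing more can be done
None
```

The carrier hangs released and upright with its toe in the seat notch, at rail y ≈ 29 mm and about 149 mm above the table; the bystanders measured as unmoved, and I handed the job in at about 18 s (no verdict was returned).

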